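# Clip a label tile into its buffet holder

## Robot

A 6-joint arm with a two-finger parallel gripper is mounted at the origin on the work surface. World frame = base frame: x ahead of the robot, y to its left, z up, the work surface at z = 0. Lengths are in m, angles in rad, forces in N, time in s.
With the tool pointing down it reaches from about 0.25 to 0.775 m from the base axis. Payload 4 kg.
Tool frame: the origin (TCP) lies on the centre line of the jaws, within the pads' length; the fingertips stand 8 mm ahead of it and the grasp point (between the pads) lies 11 mm behind it; y points along the fingers, x is the direction in which the jaws open and shut, and the axes are right-handed (so a half turn about y gives the same grasp; the last joint's range is limited). The gripper opens to 94 mm and grips with 3 to 60 N. Pads are 16 mm wide; open, the fingers measure 119 mm over their backs; the gripper's body (75 mm by 177 mm) begins 78 mm behind the grasp point.
Start: joints at [1.102, 0.087, 1.371, -0, 1.684, -0.103], TCP at [0.197, 0.514, 0.214] pointing down, gripper open.
Joint ranges: [-3.1, 3.1], [-0.76, 2.03], [0.27, 2.55], [-1.08, 4.22], [0.17, 2.65], [-2.57, 2.57]. Speed limits (rad/s): [2.79, 2.79, 3.14, 3.14, 3.14, 3.14].

## Interface

Orientations are given as [roll, pitch, yaw] about the fixed x, y, z axes, in that order (R = Rz(yaw) Ry(pitch) Rx(roll)).
In Python, from bench import robot gives the robot as it stands.
- The arm moves only by the tool step_arm, never from a script. Its argument "commands" is a list of rows, each an object with "xyz": the shift along the world's x, y, z in m, a list of three; "twist": the turn, a rotation vector about the world's x, y, z in degrees, a list of three. In form: [{"xyz": [tx, ty, tz], "twist": [ax, ay, az]}, ...]. A call has 1 to 12 rows; each row is the pose to reach, as a shift and turn from the pose commanded when the call began; what a row does not reach only later rows make up. A row lasts 1/12 s, in which the tool goes at most 41.7 mm and 7.16 degrees, less where a joint would pass 70% of its speed; a pose out of reach is approached as far as the arm can. A call with a gripper value outside its range is refused whole. "fingers" is the closure in counts, from 0 (fully open) to 255 (shut), set as the call begins (left out, the last holds). The fingers move at their own pace and stop on an object; the grip force is fixed at half the most. Time passes only in rows, so rows that repeat a pose let the fingers close. It gives the time, the measured TCP pose, the force and the opening at its end, in the units of the state.
- robot.get_obs(): the state, without advancing time (a new reading comes with each control period).
- robot.snapshot(name): name is "side" or "top" or "wrist"; returns (picture, depth): 384x512x3 uint8, red, green, blue; 384x512 float32, m along the optical axis (not along the pixel's ray), 0 where there is no reading.
- robot.camera_info(name): a dict with "fx", "fy", "cx", "cy" (pixels), "R" (3x3) and "t" (3): a world point X has camera coordinates R X + t. Camera axes: x right, y down, z forward; pixel columns grow to the right and rows downward; lengths in m; the calibration is good to about 2 mm. A picture is of the moment at which its call begins: read the wrist's pose just before it. camera_info takes no time and is no camera call; for the wrist camera it gives the pose at the moment of the call.
- robot.close_job(): hands the job in, once; it reports no verdict.
The state is a dict: "time": time; "joint_positions": joint angles; "qvel": joint speeds; "joint_torque": joint torques, N m; "tool_pos": TCP position; "ee_rot": TCP orientation; "wrist_force": force on the tool from outside, world axes, zero at the start; "wrist_torque": the same for the moment, N m; "width": finger opening in m.
Only numpy, scipy, OpenCV 4.12 (cv2) and the standard library are available. Lean on these libraries where they do the work, as an engineer would, in place of code of your own. Each camera call takes 0.05 s, during which the arm holds its last target.

## Task

Put the blank label tile into the holder on the breakfast counter: press the sprung curved arm back with the end of the tile, bring the tile down flat, face up, on the rail and ease it back until you feel it bear flush against the fence, and only then let go so that the arm clamps it there. Be gentle: do not jam the tile against the holder or the arm, and leave the other things on the counter alone.

Things in the scene. Friction and masses are not known exactly. Their poses are not given: they have to be found in the camera images.
- tile_center (a point): Centre (half-way up) of the loose label tile, a flat wooden block with a dark writing face on top, 100 mm long (its x), 56 mm wide (its y), 14 mm thick, about 0.1 kg. It starts lying flat on the counter, face up. Either end may go to the fence.
- rail_top (a point): Middle of the upper face of the holder's rail, 12 mm above the counter. The rail, a flat metal bar fixed level on the counter, is 190 mm long (x of this frame), 40 mm wide (y), 12 mm high, so the tile laid centred along it overhangs 8 mm each side. z is up. The fence is at the -x end, the sprung arm at the +x end. The seated tile's centre is at x = -11 to +3 mm.
- clip_front (a point): Foremost point of the untouched sprung arm (fixed point, does not follow the arm), 34 mm to +x of the rail's middle, 12 mm over its face. The tile's end pushes the arm to +x. It gives way at about 2 N, pushes back with about 5 N after 8 mm, 8 N after 15 mm, 10 N after 21 mm; a hard stop comes after about 25 mm. The tile clears the fence after 19 mm at most.
- clip_arm (a joint): Angle of the sprung curved arm about its upright pivot, rad: 0 untouched, growing as it is pressed back towards +x of the rail; hard stop at 0.45. About 0.08 to 0.33 with the tile seated.
- clip: Foot of the sprung arm, fixed beside the +x end of the rail; origin on the counter under the pivot, at x = 66.5, y = -60 mm in the rail's frame, same axes. Foot 10 mm high, post 38 mm. The arm is a steel strip 20 mm tall, from 14 to 34 mm over the counter; it curves from the pivot across the rail, bulging to -x, to a free end past the rail's other side.
- holder: The holder's rail; origin on the counter under its middle, axes as rail_top.
- tile: The label tile itself; origin at the centre of its underside, axes as tile_center.
- jam_jar_mid (a point): Middle of a lidded amber glass jar, 60 mm in diameter, 75 mm high: a bystander, leave alone.
- mug_mid (a point): Middle of a white mug, 76 mm in diameter, 85 mm high: a bystander, leave alone.
- sugar_bowl_mid (a point): Middle of a white bowl, 90 mm in diameter, 45 mm high: a bystander, leave alone.
- fence: The fence at the -x end of the rail, the fixed edge: two clamp cheeks beside the rail (30 mm along x, 10 mm over the rail's face) hold a plate across it, 52 mm wide, standing 7 mm over the rail's face. Origin on the rail's face, 78 mm to -x of its middle, same axes. The plate's straight front, where the tile's end rests, is 17 to 31 mm to +x of it: differs each time, not measured, find it by touch.
There are look-alikes about, which are no part of the job. Of the things shaped like the tile, the wooden one is meant.

How it is judged:
By the outcome, as a careful person would: the job done as asked, in the order asked, and still so for the second after the job is handed in, with the robot touching nothing.
It also fails if it takes over 67 s, if anything falls off the work surface, if the arm or the gripper's body presses on something with over 40 N, if the wrist force passes 120 N, or if a joint passes its speed limit or range.

## Working session

There is one attempt and no reset: what is moved stays moved. The work goes in short steps, Python scripts to look and compute and a tool call to move; the robot and the scene stay as the last step left them, time stands still between calls to the robot, and variables do not carry over. Pictures are saved under pics/ and viewed, and the job is handed in when it is done.

Besides the shell and the picture viewer there is one more tool, called after "Emit:" as name(argument=value, ...), one argument or row to a line, values as JSON. step_arm: Moves the arm, as the interface text tells. Its arguments: {"type":"object","properties":{"commands":{"type":"array"},"fingers":{"type":"number"}},"required":["commands"]}

```bash
mkdir -p pics; ls; python3 - <<'E'
from bench import robot
import cv2, numpy as np
o=robot.get_obs()
for k,v in o.items(): print(k,np.round(v,4))
for n in ["top","side","wrist"]:
    ci=robot.camera_info(n); p,d=robot.snapshot(n)
    np.savez(f"pics/{n}0.npz",p=p,d=d,**ci)
    cv2.imwrite(f"pics/{n}0.png",p[:,:,::-1]); print(n,{k:np.round(v,3).tolist() for k,v in ci.items()})
E
```

```text
pics
time 0.0
joint_positions [ 1.1019  0.0879  1.3722  0.      1.6836 -0.1031]
qvel [ 0.0011 -0.0015  0.0011  0.0017 -0.0001  0.0001]
joint_torque [-0.00000e+00 -3.40158e+01 -3.02433e+01  7.20000e-02  3.25000e-02
 -2.00000e-04]
tool_pos [0.1965 0.5132 0.2123]
ee_rot [-1.5705  0.0021  1.205 ]
wrist_force [-0.5748  0.4573  0.5904]
wrist_torque [ 0.0252 -0.0441  0.0299]
width 0.0939
top {'fx': 370.991, 'fy': 370.991, 'cx': 261.068, 'cy': 193.542, 'R': [[-0.003, -1.0, 0.008], [-0.982, 0.001, -0.19], [0.19, -0.008, -0.982]], 't': [-0.109, 0.609, 0.758]}
side {'fx': 411.684, 'fy': 411.684, 'cx': 255.149, 'cy': 190.122, 'R': [[0.744, -0.669, 0.014], [-0.374, -0.434, -0.82], [0.554, 0.604, -0.573]], 't': [-0.517, 0.259, 0.786]}
wrist {'fx': 311.837, 'fy': 311.837, 'cx': 254.585, 'cy': 191.377, 'R': [[0.357, 0.934, -0.001], [0.897, -0.343, 0.277], [0.259, -0.1, -0.961]], 't': [-0.549, -0.029, 0.39]}
```

View pics/top0.png

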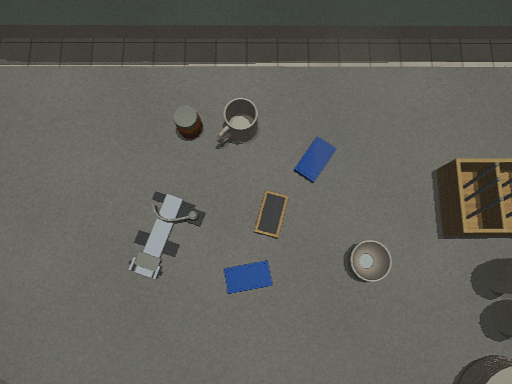

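View pics/side0.png

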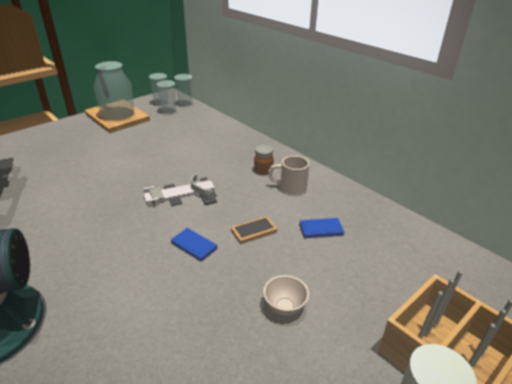

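View pics/wrist0.png

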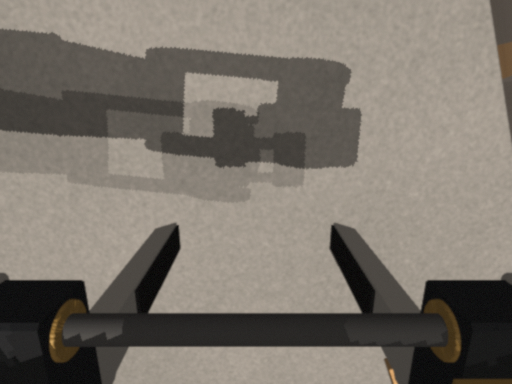

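Candidates in the top view are the wooden tile with a dark face at (271,214), a blue slab at (248,277) and a blue slab at (315,160). I choose the wooden one. The holder's rail runs from the fence at (145,265) to the clip at (190,213). I'll measure both and check a close crop.

```bash
cat > h.py <<'E'
import numpy as np, cv2
def load(f): return dict(np.load(f))
def ray(c,uv,z):
    uv=np.atleast_2d(np.array(uv,float)); R,t=c['R'],c['t']
    C=-R.T@t
    d=np.c_[(uv[:,0]-c['cx'])/c['fx'],(uv[:,1]-c['cy'])/c['fy'],np.ones(len(uv))]@R
    return C+d*((z-C[2])/d[:,2])[:,None]
def proj(c,X):
    X=np.atleast_2d(X)@c['R'].T+c['t']; return np.c_[X[:,0]/X[:,2]*c['fx']+c['cx'],X[:,1]/X[:,2]*c['fy']+c['cy']]
E
python3 - <<'E'
from h import *
for n in ["top","side"]:
    c=load(f"pics/{n}0.npz"); im=c['p'][:,:,::-1].copy(); hsv=cv2.cvtColor(im,cv2.COLOR_BGR2HSV)
    m=cv2.inRange(hsv,(8,90,60),(25,255,255))
    cs,_=cv2.findContours(m,cv2.RETR_EXTERNAL,cv2.CHAIN_APPROX_NONE)
    for k in cs:
        r=cv2.minAreaRect(k)
        if cv2.contourArea(k)>100:
            w=ray(c,cv2.boxPoints(r),0.014); print(n,np.round(r[0],1),np.round(r[1],1),r[2]); print(np.round(w[:,:2],4), np.round(w.mean(0),4), np.linalg.norm(w-np.roll(w,1,0),axis=1))
c=load("pics/top0.npz");im=c['p'][:,:,::-1]
a=cv2.resize(im[170:300,110:300],(798,546),interpolation=cv2.INTER_CUBIC); cv2.imwrite("pics/crop_top.png",a)
c=load("pics/side0.npz");im=c['p'][:,:,::-1]
a=cv2.resize(im[165:265,135:285],(795,530),interpolation=cv2.INTER_CUBIC); cv2.imwrite("pics/crop_side.png",a)
E
```

```text
top [271.  213.5] [24.3 43.1] 14.42077350616455
[[ 0.5293 -0.0941]
 [ 0.6263 -0.119 ]
 [ 0.6119 -0.1736]
 [ 0.5155 -0.1476]] [ 0.5708 -0.1336  0.014 ] [0.05529383 0.10012145 0.05650841 0.09986318]
top [503. 181.] [16. 32.] 0.0
[[ 0.6082 -0.6561]
 [ 0.6853 -0.6656]
 [ 0.6852 -0.7037]
 [ 0.6081 -0.6936]] [ 0.6467 -0.6798  0.014 ] [0.03750642 0.07769316 0.03814753 0.07780096]
top [483.  195.5] [73. 56.] 90.0
[[ 0.7    -0.5719]
 [ 0.7    -0.7057]
 [ 0.5266 -0.6829]
 [ 0.5269 -0.5541]] [ 0.6134 -0.6286  0.014 ] [0.1740609  0.13382384 0.17485378 0.12879021]
side [492. 350.] [66. 38.] 90.0
[[ 0.7136 -0.6144]
 [ 0.7698 -0.6638]
 [ 0.628  -0.718 ]
 [ 0.5798 -0.6754]] [ 0.6728 -0.6679  0.014 ] [0.14705683 0.07481771 0.15180341 0.06436293]
side [434.6 330.2] [90.8 99.4] 32.38067626953125
[[ 0.505  -0.5208]
 [ 0.772  -0.4747]
 [ 0.7639 -0.6444]
 [ 0.5241 -0.6568]] [ 0.6412 -0.5742  0.014 ] [0.13724788 0.27093086 0.16990524 0.24018089]
side [254.  228.9] [17.7 42.7] 73.1416015625
[[ 0.5306 -0.0941]
 [ 0.6409 -0.1247]
 [ 0.6043 -0.1808]
 [ 0.5009 -0.1496]] [ 0.5692 -0.1373  0.014 ] [0.06291038 0.11442141 0.0669544  0.10803637]
side [263.5 164.5] [17. 17.] 90.0
[[0.806  0.1238]
 [0.8468 0.0888]
 [0.7776 0.0169]
 [0.7395 0.0497]] [0.7925 0.0698 0.014 ] [0.09956964 0.05371997 0.09981699 0.05033821]
side [ 27.1 120.7] [12.2 59.2] 75.46554565429688
[[0.2659 0.9003]
 [0.4675 0.9003]
 [0.4373 0.7885]
 [0.2477 0.796 ]] [0.3546 0.8463 0.014 ] [0.10591572 0.20160363 0.1158755  0.18968407]
side [116.4 118.8] [63.2 24.7] 1.5481576919555664
[[0.4745 0.6393]
 [0.5636 0.8405]
 [0.7415 0.6696]
 [0.6336 0.4871]] [0.6033 0.6591 0.014 ] [0.22021034 0.22005312 0.24673583 0.21192023]
side [29. 45.] [80. 58.] 90.0
[[0.8517 3.0281]
 [1.1849 2.7708]
 [0.5663 1.125 ]
 [0.379  1.2811]] [0.7455 2.0513 0.014 ] [1.80986167 0.42097405 1.75824497 0.24379193]
```

View pics/crop_top.png

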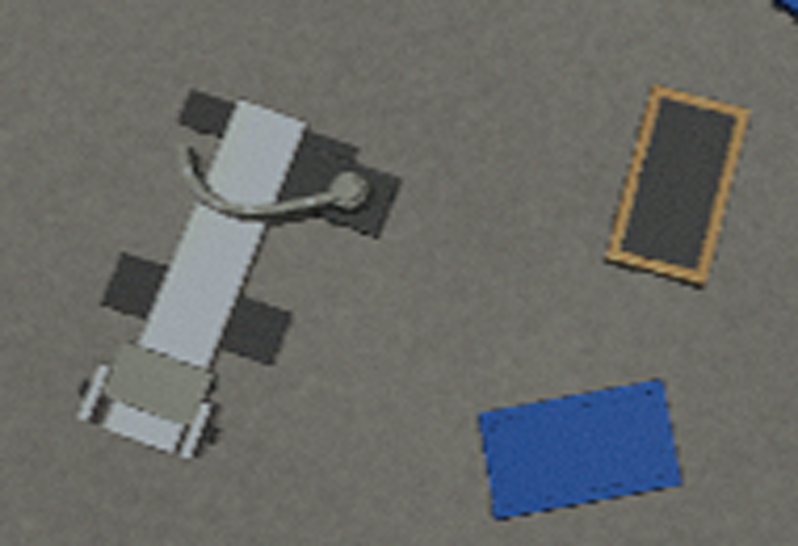

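View pics/crop_side.png

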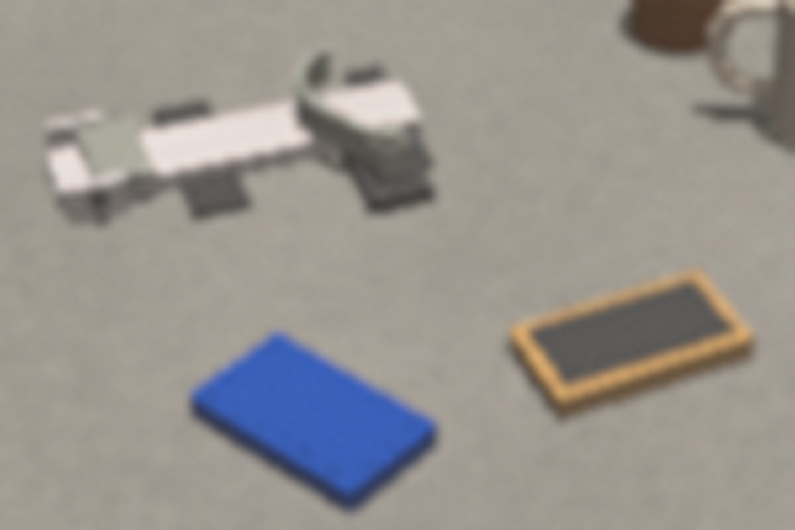

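The crop shows a wooden rim with a dark face at about (271,214), 100 x 56 mm, so it is the right tile. Next I'll measure the holder.

```bash
python3 - <<'E'
from h import *
c=load("pics/top0.npz"); im=c['p'][:,:,::-1].copy()
print(im[240,160],im[263,148],im[255,100],im[200,172])
hsv=cv2.cvtColor(im,cv2.COLOR_BGR2HSV)
m=((im[:,:,0].astype(int)>150)&(im[:,:,0].astype(int)>im[:,:,2]+4)).astype(np.uint8); m[:, :120]=0;m[:,215:]=0;m[:185]=0;m[285:]=0
ys,xs=np.nonzero(m); print(len(ys),xs.min(),xs.max(),ys.min(),ys.max())
# restrict to clean part between fence and arm for direction: fit axis by world coordinates
w=ray(c,np.c_[xs,ys],0.012)[:,:2]
r=cv2.minAreaRect(w.astype(np.float32)*1000); print(r)
# crop corners
s=4.2; P=lambda L:np.array(L)/s+[110,170]-0.5+0.5/s
far=ray(c,P([(237,101),(304,124)]),0.012)[:,:2]
L=ray(c,P([(237,101),(142,345)]),0.012)[:,:2]; Rr=ray(c,P([(304,124),(212,366)]),0.012)[:,:2]
print("far",far,np.linalg.norm(far[0]-far[1]))
for e in (L,Rr): d=e[0]-e[1]; print(np.degrees(np.arctan2(d[1],d[0])))
# profile fit: project w
for ang in (np.degrees(np.arctan2(*(L[0]-L[1])[::-1])),np.degrees(np.arctan2(*(Rr[0]-Rr[1])[::-1]))):
    pass
# linear fit of left/right edges of rows in mid-part
a=[];b=[]
for y in range(226,248):
    row=im[y].astype(float).mean(1); seg=np.arange(130,190); v=row[seg]
    on=np.nonzero(v>150)[0]
    if len(on)<3: continue
    i,j=on[0],on[-1]
    # thr midway
    tl=(v[i-3]+v[i+3])/2; 
    a.append((seg[i-1]+(150-v[i-1])/(v[i]-v[i-1]),y)); b.append((seg[j]+(v[j]-150)/(v[j]-v[j+1]),y))
A=ray(c,a,0.012)[:,:2];B=ray(c,b,0.012)[:,:2]
for E in (A,B):
    vx=cv2.fitLine(E.astype(np.float32)*1000,cv2.DIST_HUBER,0,.01,.01).ravel(); print(vx, np.degrees(np.arctan2(vx[1],vx[0])))
cv2.imwrite("pics/m.png",cv2.resize(m[170:300,110:300]*255,None,fx=4,fy=4))
E
```

```text
[167 162 155] [111 120 119] [100 107 107] [166 166 160]
1058 129 184 194 278
((521.8681030273438, 120.04776000976562), (70.79661560058594, 188.14651489257812), 68.88568115234375)
far [[0.61733459 0.10997217]
 [0.60436493 0.07248317]] 0.03966909788944014
-18.56738459563835
-18.584699244384712
[ 9.4150823e-01 -3.3699003e-01  5.2304926e+02  1.4174533e+02] -19.693596
[ 9.41490114e-01 -3.37040544e-01  5.20714539e+02  1.03620865e+02] -19.69667
```

View pics/m.png

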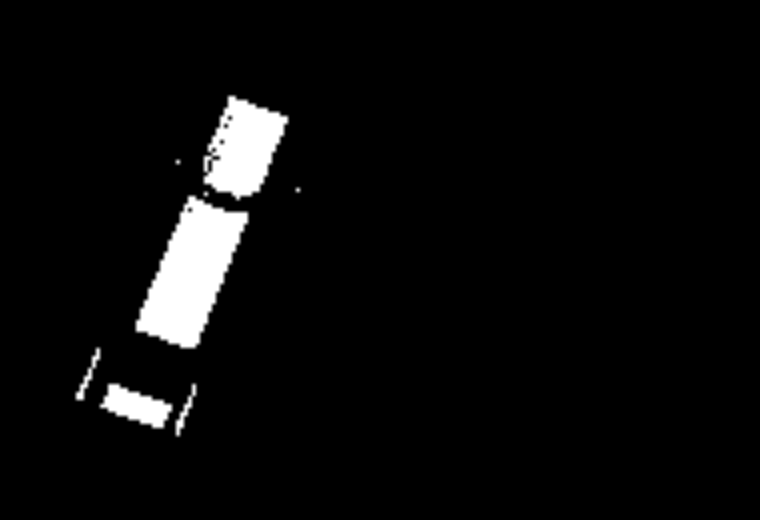

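Emit:
step_arm(
  commands=[
    {"xyz": [0.01,-0.014,0]},
    {"xyz": [0.03,-0.041,0]},
    {"xyz": [0.055,-0.075,0]},
    {"xyz": [0.08,-0.11,0]},
    {"xyz": [0.105,-0.144,0]},
    {"xyz": [0.13,-0.178,0]},
    {"xyz": [0.155,-0.212,0]},
    {"xyz": [0.18,-0.247,0]},
    {"xyz": [0.21,-0.288,0]},
    {"xyz": [0.24,-0.329,0]},
    {"xyz": [0.26,-0.356,0]},
    {"xyz": [0.27,-0.37,0]},
  ],
)

```text
validation failed for argument at $.co...
```

Emit:
step_arm(
  commands=[
    {"xyz": [0.01,-0.014,0],"twist": [0,0,0]},
    {"xyz": [0.03,-0.041,0],"twist": [0,0,0]},
    {"xyz": [0.055,-0.075,0],"twist": [0,0,0]},
    {"xyz": [0.08,-0.11,0],"twist": [0,0,0]},
    {"xyz": [0.105,-0.144,0],"twist": [0,0,0]},
    {"xyz": [0.13,-0.178,0],"twist": [0,0,0]},
    {"xyz": [0.155,-0.212,0],"twist": [0,0,0]},
    {"xyz": [0.18,-0.247,0],"twist": [0,0,0]},
    {"xyz": [0.21,-0.288,0],"twist": [0,0,0]},
    {"xyz": [0.24,-0.329,0],"twist": [0,0,0]},
    {"xyz": [0.26,-0.356,0],"twist": [0,0,0]},
    {"xyz": [0.27,-0.37,0],"twist": [0,0,0]},
  ],
)

```text
time: 1.15
tool_pos: [0.4679, 0.1408, 0.2132]
ee_rot: [-1.571, 0.001, 1.203]
wrist_force: [-0.3, 0.8, -0.0]
width: 0.094
```

Emit:
step_arm(
  commands=[
    {"xyz": [0,0,0],"twist": [0,0,0]},
    {"xyz": [0,0,0],"twist": [0,0,0]},
    {"xyz": [0,0,0],"twist": [0,0,0]},
  ],
)

```text
time: 1.4
tool_pos: [0.4663, 0.1439, 0.2131]
ee_rot: [-1.57, -0.0, 1.205]
wrist_force: [0.0, 0.0, -0.4]
width: 0.0941
```

```bash
python3 - <<'E'
from bench import robot
import cv2, numpy as np
o=robot.get_obs(); print(o['time'],o['tool_pos'],o['ee_rot'],o['wrist_force'])
ci=robot.camera_info("wrist"); p,d=robot.snapshot("wrist")
np.savez("pics/wrist1.npz",p=p,d=d,**ci); cv2.imwrite("pics/wrist1.png",p[:,:,::-1])
E
```

```text
1.4 [0.46634508 0.14389295 0.21311991] [-1.56954436e+00 -1.25081594e-04  1.20470472e+00] [ 0.04913038  0.02598625 -0.44845045]
```

View pics/wrist1.png

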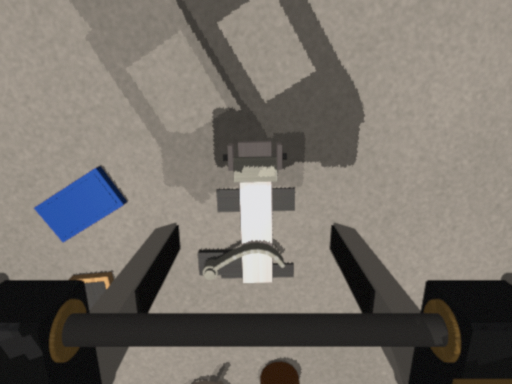

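The wrist view shows the rail nearly upright in the image, from the fence plate at (255,175) to its +x end at (257,282). The clip pivot is at (210,270).

```bash
python3 - <<'E'
from h import *
c=load("pics/wrist1.npz"); g=c['p'].astype(float).mean(2)
def edge(v,t):  # first crossing positions
    s=v>t; i=np.nonzero(s[1:]!=s[:-1])[0]; return [k+(t-v[k])/(v[k+1]-v[k]) for k in i]
print(g[200,225:290].astype(int)); print(g[160:300,257].astype(int))
a=[];b=[]
for y in range(186,240):
    v=g[y,225:290]; e=edge(v,175)
    if len(e)==2: a.append((225+e[0],y)); b.append((225+e[1],y))
for y in range(268,280):
    v=g[y,235:280]; e=edge(v,190)
    if len(e)>=2 : pass
A=ray(c,a,0.012)[:,:2];B=ray(c,b,0.012)[:,:2]
for E in (A,B):
    l=cv2.fitLine(E.astype(np.float32)*1000,cv2.DIST_HUBER,0,.01,.01).ravel(); print(l,np.degrees(np.arctan2(l[1],l[0])),len(E))
far=[]
for x in range(246,269):
    e=edge(g[270:295,x],185)
    if e: far.append((x,270+e[0]))
F=ray(c,far,0.012)[:,:2]; print("far",F.mean(0),len(F))
l=cv2.fitLine(F.astype(np.float32)*1000,cv2.DIST_HUBER,0,.01,.01).ravel();print("far dir",np.degrees(np.arctan2(l[1],l[0])))
d=c['d']; print("depth pts rail");
E
python3 - <<'E'
import sys; sys.path.insert(0,'.')
from h import *
c=load("pics/wrist1.npz")
im=cv2.resize(c['p'][130:300,180:310,::-1],None,fx=3.5,fy=3.5,interpolation=cv2.INTER_CUBIC); cv2.imwrite("pics/w1c.png",im)
E
```

```text
[ 81  81  83  80  82  83  82  83  82  83  82  83  82  86 131 206 225 226
 226 226 226 227 226 226 227 227 227 227 227 227 226 227 227 227 227 227
 226 226 227 227 226 227 227 227 226 218 171 112  85  82  80  80  81  81
  79  81  79  80  81  80  80  80  80  81  81]
[ 67  65  67  66  68  80 110 139 153 157 156 155 156 158 161 163 160 156
 154 155 159 182 212 220 222 226 227 227 227 227 227 226 227 227 227 227
 227 226 226 227 227 227 228 227 227 227 227 226 226 227 227 226 227 227
 227 227 227 227 227 227 227 226 227 226 227 227 227 227 226 226 227 226
 226 226 226 226 225 226 225 211 160 109  78  58  53  54  54  56  77 126
 169 179 187 212 223 224 224 224 224 224 223 224 224 224 223 223 223 223
 223 223 223 223 223 221 222 222 222 221 222 221 221 216 195 162 148 147
 145 145 148 150 151 150 148 147 146 148 147 145 143 144]
[ 9.3714410e-01 -3.4894267e-01  5.0972803e+02  1.0771779e+02] -20.422655 54
[ 9.4680476e-01 -3.2180861e-01  5.1712671e+02  1.4688184e+02] -18.772335 54
far [0.61206857 0.0916733 ] 23
far dir 71.06394
depth pts rail
```

View pics/w1c.png

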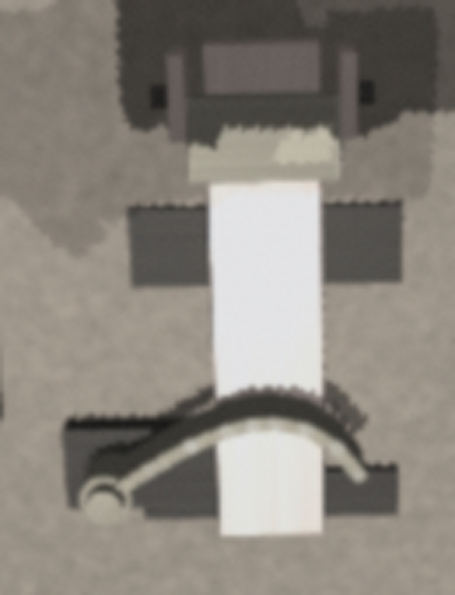

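Emit:
step_arm(
  commands=[
    {"xyz": [0.005,-0.014,-0.002],"twist": [0,0,0.5]},
    {"xyz": [0.015,-0.04,-0.01],"twist": [0,0,1]},
    {"xyz": [0.027,-0.072,-0.02],"twist": [0,0,2]},
    {"xyz": [0.04,-0.106,-0.03],"twist": [0,0,3]},
    {"xyz": [0.052,-0.14,-0.045],"twist": [0,0,4]},
    {"xyz": [0.065,-0.174,-0.06],"twist": [0,0,5]},
    {"xyz": [0.078,-0.208,-0.075],"twist": [0,0,6]},
    {"xyz": [0.09,-0.24,-0.09],"twist": [0,0,6]},
    {"xyz": [0.099,-0.264,-0.1],"twist": [0,0,6]},
    {"xyz": [0.104,-0.277,-0.1],"twist": [0,0,6]},
    {"xyz": [0.104,-0.277,-0.1],"twist": [0,0,6]},
    {"xyz": [0.104,-0.277,-0.1],"twist": [0,0,6]},
  ],
)

```text
time: 2.45
tool_pos: [0.5711, -0.132, 0.1143]
ee_rot: [-1.571, -0.001, 1.311]
wrist_force: [-0.5, 0.6, 0.3]
width: 0.0937
```

```bash
python3 - <<'E'
from bench import robot
import cv2, numpy as np
o=robot.get_obs(); print(o['time'],o['tool_pos'],o['ee_rot'],o['wrist_force'])
for n in ("wrist",):
    ci=robot.camera_info(n); p,d=robot.snapshot(n)
    np.savez(f"pics/{n}2.npz",p=p,d=d,**ci); cv2.imwrite(f"pics/{n}2.png",p[:,:,::-1])
E
```

```text
2.45 [ 0.57109427 -0.13199068  0.11427914] [-1.57119845e+00 -1.08990402e-03  1.31066646e+00] [-0.54212552  0.60446912  0.33576628]
```

View pics/wrist2.png

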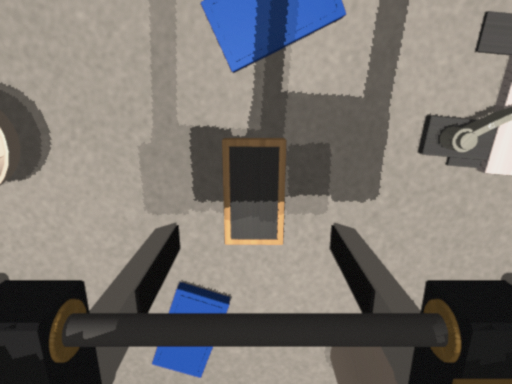

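The tile is centred at about (254,192) between the fingers, with its sides nearly parallel to the image columns. I'll check its pose.

```bash
python3 - <<'E'
from h import *
c=load("pics/wrist2.npz"); im=c['p'][:,:,::-1].copy()
# dark face + wood: mask wood
hsv=cv2.cvtColor(im,cv2.COLOR_BGR2HSV); m=cv2.inRange(hsv,(8,90,60),(25,255,255)); m[255:]=0
cs,_=cv2.findContours(m,cv2.RETR_EXTERNAL,cv2.CHAIN_APPROX_NONE); k=max(cs,key=cv2.contourArea)
w=ray(c,k.reshape(-1,2),0.014)[:,:2]; r=cv2.minAreaRect(w.astype(np.float32)*1000); print(r)
E
```

```text
((570.890869140625, -132.8568115234375), (55.44990539550781, 99.8945083618164), 74.92752075195312)
```

Emit:
step_arm(
  commands=[
    {"xyz": [0,0,-0.01],"twist": [0,0,0]},
    {"xyz": [0,0,-0.03],"twist": [0,0,0]},
    {"xyz": [0,0,-0.055],"twist": [0,0,0]},
    {"xyz": [0,0,-0.08],"twist": [0,0,0]},
    {"xyz": [0,0,-0.093],"twist": [0,0,0]},
    {"xyz": [0,0,-0.099],"twist": [0,0,0]},
    {"xyz": [0,0,-0.102],"twist": [0,0,0]},
    {"xyz": [0,0,-0.102],"twist": [0,0,0]},
    {"xyz": [0,0,-0.102],"twist": [0,0,0]},
  ],
)

```text
time: 3.25
tool_pos: [0.5718, -0.1335, 0.013]
ee_rot: [-1.574, 0.0, 1.31]
wrist_force: [0.8, -0.1, 0.9]
width: 0.0941
```

Emit:
step_arm(
  commands=[
    {"xyz": [0,0,0],"twist": [0,0,0]},
    {"xyz": [0,0,0],"twist": [0,0,0]},
    {"xyz": [0,0,0],"twist": [0,0,0]},
    {"xyz": [0,0,0],"twist": [0,0,0]},
    {"xyz": [0,0,0],"twist": [0,0,0]},
    {"xyz": [0,0,0],"twist": [0,0,0]},
    {"xyz": [0,0,0],"twist": [0,0,0]},
    {"xyz": [0,0,0],"twist": [0,0,0]},
    {"xyz": [0,0,0],"twist": [0,0,0]},
    {"xyz": [0,0,0],"twist": [0,0,0]},
  ],
  fingers=255,
)

```text
time: 4.08
tool_pos: [0.5708, -0.1334, 0.0116]
ee_rot: [-1.571, -0.0, 1.31]
wrist_force: [-1.1, 0.9, 0.9]
width: 0.0557
```

Emit:
step_arm(
  commands=[
    {"xyz": [0,0,0.005],"twist": [0,0,0]},
    {"xyz": [0,0,0.015],"twist": [0,0,0]},
    {"xyz": [0,0,0.035],"twist": [0,0,0]},
    {"xyz": [-0.003,0.01,0.06],"twist": [0,0,0]},
    {"xyz": [-0.01,0.035,0.08],"twist": [0,0,-0.5]},
    {"xyz": [-0.018,0.065,0.095],"twist": [0,0,-1]},
    {"xyz": [-0.027,0.098,0.1],"twist": [0,0,-2]},
    {"xyz": [-0.036,0.131,0.1],"twist": [0,0,-2.5]},
    {"xyz": [-0.045,0.164,0.1],"twist": [0,0,-3]},
    {"xyz": [-0.054,0.197,0.1],"twist": [0,0,-3.5]},
    {"xyz": [-0.063,0.228,0.1],"twist": [0,0,-4]},
    {"xyz": [-0.069,0.25,0.1],"twist": [0,0,-4.4]},
  ],
)

```text
time: 5.08
tool_pos: [0.5008, 0.1191, 0.1125]
ee_rot: [-1.571, -0.001, 1.234]
wrist_force: [1.2, 0.7, -1.3]
width: 0.0557
```

Emit:
step_arm(
  commands=[
    {"xyz": [-0.003,0.01,0],"twist": [0,0,0]},
    {"xyz": [-0.0035,0.014,0],"twist": [0,0,0]},
    {"xyz": [-0.0035,0.014,0],"twist": [0,0,0]},
    {"xyz": [-0.0035,0.014,0],"twist": [0,0,0]},
    {"xyz": [-0.0035,0.014,0],"twist": [0,0,0]},
  ],
)

```text
time: 5.5
tool_pos: [0.4988, 0.1293, 0.1115]
ee_rot: [-1.571, 0.0, 1.231]
wrist_force: [-0.5, 0.1, -0.8]
width: 0.0559
```

```bash
python3 - <<'E'
from bench import robot
import cv2, numpy as np
o=robot.get_obs(); print(o['time'],o['tool_pos'],o['ee_rot'],o['wrist_force'],o['wrist_torque'],o['width'])
for n in ("wrist","side"):
    ci=robot.camera_info(n); p,d=robot.snapshot(n)
    np.savez(f"pics/{n}3.npz",p=p,d=d,**ci); cv2.imwrite(f"pics/{n}3.png",p[:,:,::-1])
E
```

```text
5.5 [0.49875937 0.12934125 0.11153427] [-1.57117206e+00  4.55259548e-04  1.23128643e+00] [-0.45056256  0.11409156 -0.82088061] [ 0.00398808 -0.06896264  0.038203  ] 0.05592148302816671
```

View pics/wrist3.png

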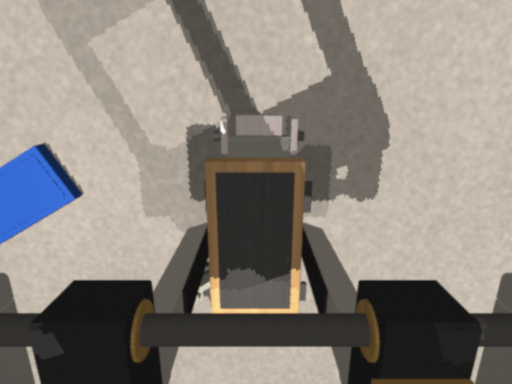

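View pics/side3.png

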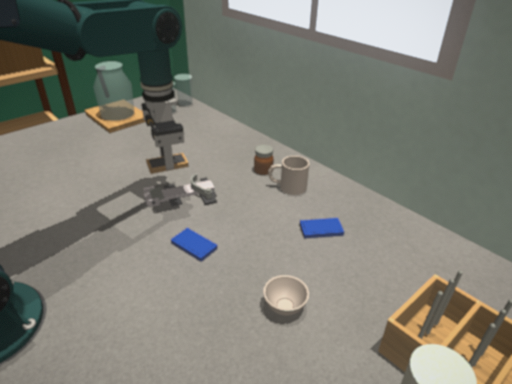

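```bash
python3 - <<'E'
from h import *
def edge(v,t):
    s=v>t; i=np.nonzero(s[1:]!=s[:-1])[0]; return [k+(t-v[k])/(v[k+1]-v[k]) for k in i]
def fit(P):
    l=cv2.fitLine(P.astype(np.float32)*1000,cv2.DIST_HUBER,0,.01,.01).ravel(); return np.degrees(np.arctan2(l[1],l[0])),l[2:]
c=load("pics/wrist1.npz"); g=c['p'].astype(float).mean(2)
# lower edge of dark plate (dark->counter) both sides
pts=[]
for x in list(range(221,237))+list(range(275,292)):
    e=edge(g[203:222,x],115)
    if e: pts.append((x,203+e[-1]))
print("plate lower",fit(ray(c,pts,0.006)[:,:2]),len(pts))
# fence plate front edge vs rail
pts=[]
for x in range(243,270):
    e=edge(g[170:192,x],192)
    if e: pts.append((x,170+e[-1]))
W=ray(c,pts,0.012)[:,:2]; print("fence front",fit(W),len(pts))
o=np.array([.522,.1231])
for a in (-19.2,-19.5,-20): 
    e=np.array([np.cos(np.radians(a)),np.sin(np.radians(a))]); print(a,"fence x",((W-o)@e).mean(), "z19:",((ray(c,pts,0.019)[:,:2]-o)@e).mean())
# clip foot lower edge?
c=load("pics/wrist3.npz"); im=c['p'][:,:,::-1].copy()
hsv=cv2.cvtColor(im,cv2.COLOR_BGR2HSV); m=cv2.inRange(hsv,(8,70,40),(25,255,255)); m[:,:195]=0;m[:,315:]=0;m[:150]=0;m[330:]=0
g=c['p'].astype(float)
L=[];R=[]
for y in range(170,225):
    xs=np.nonzero(m[y])[0]; L.append((xs[0],y));R.append((xs[-1],y))
T=[]
for x in range(212,300):
    ys=np.nonzero(m[:,x])[0]; T.append((x,ys[0]))
z=.1139
print("tile L",fit(ray(c,L,z)[:,:2]),"R",fit(ray(c,R,z)[:,:2]),"top",fit(ray(c,T,z)[:,:2]))
E
```

```text
plate lower (np.float32(70.12675), array([516.06415 , 120.698166], dtype=float32)) 33
fence front (np.float32(70.86042), array([480.4444 , 140.70204], dtype=float32)) 27
-19.2 fence x -0.04502595238541832 z19: -0.04680437275571103
-19.5 fence x -0.04503952676767841 z19: -0.04681799211031566
-20 fence x -0.045059406611041054 z19: -0.04683783855752487
tile L (np.float32(-19.046825), array([462.84323 , 112.698494], dtype=float32)) R (np.float32(-20.216787), array([479.97595, 164.91245], dtype=float32)) top (np.float32(70.5632), array([450.79312, 145.56163], dtype=float32))
```

Emit:
step_arm(
  commands=[
    {"xyz": [0,0.001,-0.008],"twist": [0,0,0]},
    {"xyz": [0,0.001,-0.02],"twist": [0,0,0]},
    {"xyz": [0,0.001,-0.035],"twist": [0,0,0]},
    {"xyz": [0,0.001,-0.05],"twist": [0,0,0]},
    {"xyz": [0,0.001,-0.062],"twist": [0,0,0]},
    {"xyz": [0,0.001,-0.07],"twist": [0,0,0]},
    {"xyz": [0,0.001,-0.074],"twist": [0,0,0]},
    {"xyz": [0,0.001,-0.0755],"twist": [0,0,0]},
    {"xyz": [0,0.001,-0.0755],"twist": [0,0,0]},
    {"xyz": [0,0.001,-0.0755],"twist": [0,0,0]},
    {"xyz": [0,0.001,-0.0755],"twist": [0,0,0]},
    {"xyz": [0,0.001,-0.0755],"twist": [0,0,0]},
  ],
)

```text
time: 6.6
tool_pos: [0.4989, 0.1318, 0.0369]
ee_rot: [-1.572, -0.001, 1.233]
wrist_force: [0.7, -1.0, -1.3]
width: 0.0556
```

```bash
cat > st.py <<'E'
from bench import robot
import numpy as np
o=robot.get_obs(); a=np.radians(-19.5); e=np.array([np.cos(a),np.sin(a)]); n=np.array([-e[1],e[0]])
r=o['tool_pos'][:2]-np.array([.522,.1231]); f=o['wrist_force']
print("t",o['time'],"pos",np.round(o['tool_pos'],4),"rpy",np.round(np.degrees(o['ee_rot']),2),"rail x,y mm",np.round([r@e*1e3,r@n*1e3],2),"bottom z",round((o['tool_pos'][2]-.0116)*1e3,2))
print("F rail x,y,z",np.round([f[:2]@e,f[:2]@n,f[2]],2),"tq",np.round(o['wrist_torque'],3),"w",o['width'])
E
python3 st.py; python3 - <<'E'
from bench import robot
import cv2, numpy as np
for n in ("wrist","side"):
    ci=robot.camera_info(n); p,d=robot.snapshot(n)
    np.savez(f"pics/{n}4.npz",p=p,d=d,**ci); cv2.imwrite(f"pics/{n}4.png",p[:,:,::-1] if n!="side" else cv2.resize(p[140:240,110:260,::-1],None,fx=5,fy=5,interpolation=cv2.INTER_CUBIC))
E
```

```text
t 6.6 pos [0.4989 0.1318 0.0369] rpy [-9.009e+01 -5.000e-02  7.065e+01] rail x,y mm [-24.68   0.44] bottom z 25.27
F rail x,y,z [ 0.97 -0.67 -1.35] tq [-0.001 -0.013 -0.028] w 0.055588084560201444
```

View pics/wrist4.png

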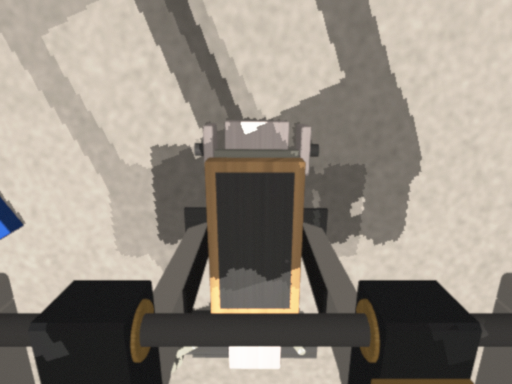

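View pics/side4.png

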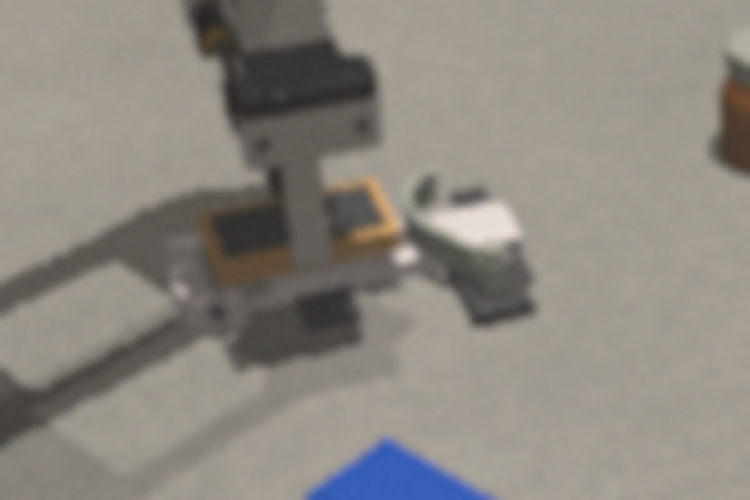

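The tile at (255,235) is centred between the fence cheeks, 204 to 310 px, and lined up with the rail's far end at about (255,357). It clears the arm, so I'll start pressing.

Emit:
step_arm(
  commands=[
    {"xyz": [0.001,-0.0003,0],"twist": [0,0,0]},
    {"xyz": [0.003,-0.001,0],"twist": [0,0,0]},
    {"xyz": [0.005,-0.0018,0],"twist": [0,0,0]},
    {"xyz": [0.007,-0.0025,0],"twist": [0,0,0]},
    {"xyz": [0.0085,-0.003,0],"twist": [0,0,0]},
    {"xyz": [0.01,-0.0035,0],"twist": [0,0,0]},
    {"xyz": [0.0113,-0.004,0],"twist": [0,0,0]},
    {"xyz": [0.0127,-0.0045,0],"twist": [0,0,0]},
    {"xyz": [0.014,-0.005,0],"twist": [0,0,0]},
    {"xyz": [0.0151,-0.0053,0],"twist": [0,0,0]},
    {"xyz": [0.0151,-0.0053,0],"twist": [0,0,0]},
  ],
)

```text
time: 7.62
tool_pos: [0.5123, 0.1273, 0.0355]
ee_rot: [-1.568, -0.001, 1.233]
wrist_force: [-3.6, 3.6, -0.4]
width: 0.0553
```

```bash
python3 st.py
```

```text
t 7.6167 pos [0.5123 0.1273 0.0355] rpy [-8.982e+01 -6.000e-02  7.066e+01] rail x,y mm [-10.55   0.77] bottom z 23.92
F rail x,y,z [-4.64  2.2  -0.36] tq [0.808 0.716 0.096] w 0.055251846349484456
```

Emit:
step_arm(
  commands=[
    {"xyz": [0.0013,-0.0005,0],"twist": [0,0,0]},
    {"xyz": [0.0026,-0.0009,0],"twist": [0,0,0]},
    {"xyz": [0.004,-0.0014,0],"twist": [0,0,0]},
    {"xyz": [0.0053,-0.0019,0],"twist": [0,0,0]},
    {"xyz": [0.0066,-0.0023,0],"twist": [0,0,0]},
    {"xyz": [0.008,-0.0028,0],"twist": [0,0,0]},
    {"xyz": [0.0093,-0.0033,0],"twist": [0,0,0]},
    {"xyz": [0.0106,-0.0038,0],"twist": [0,0,0]},
    {"xyz": [0.012,-0.0042,0],"twist": [0,0,0]},
    {"xyz": [0.0132,-0.0047,0],"twist": [0,0,0]},
    {"xyz": [0.0141,-0.005,0],"twist": [0,0,0]},
    {"xyz": [0.0141,-0.005,0],"twist": [0,0,0]},
  ],
)

```text
time: 8.62
tool_pos: [0.5242, 0.1246, 0.0349]
ee_rot: [-1.562, -0.003, 1.234]
wrist_force: [-7.5, 9.6, 2.2]
width: 0.0556
```

```bash
python3 st.py
```

```text
t 8.6167 pos [0.5242 0.1246 0.0349] rpy [-89.48  -0.18  70.71] rail x,y mm [1.6  2.12] bottom z 23.35
F rail x,y,z [-10.28   6.54   2.23] tq [1.775 1.467 0.227] w 0.05561291316390091
```

Emit:
step_arm(
  commands=[
    {"xyz": [0.0005,-0.001,0],"twist": [-0.05,-0.1,0]},
    {"xyz": [0.0013,-0.0016,0],"twist": [-0.1,-0.2,0]},
    {"xyz": [0.0023,-0.0022,0],"twist": [-0.15,-0.4,0]},
    {"xyz": [0.0033,-0.0027,0],"twist": [-0.15,-0.4,0]},
    {"xyz": [0.0033,-0.0027,0],"twist": [-0.15,-0.4,0]},
    {"xyz": [0.0033,-0.0027,0],"twist": [-0.15,-0.4,0]},
  ],
)

```text
time: 9.12
tool_pos: [0.5266, 0.1224, 0.0344]
ee_rot: [-1.567, -0.003, 1.234]
wrist_force: [-8.5, 10.6, 0.2]
width: 0.0553
```

```bash
python3 st.py;  python3 - <<'E'
from bench import robot
import cv2, numpy as np
for n in ("wrist",):
    ci=robot.camera_info(n); p,d=robot.snapshot(n)
    np.savez(f"pics/{n}5.npz",p=p,d=d,**ci); cv2.imwrite(f"pics/{n}5.png",p[:,:,::-1])
E
```

```text
t 9.1167 pos [0.5266 0.1224 0.0344] rpy [-89.78  -0.18  70.73] rail x,y mm [4.53 0.86] bottom z 22.8
F rail x,y,z [-11.54   7.19   0.24] tq [2.037 1.682 0.221] w 0.05526599183798196
```

View pics/wrist5.png

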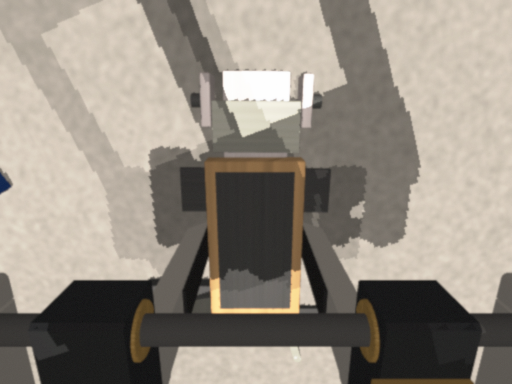

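```bash
python3 - <<'E'
from h import *
c=load("pics/wrist5.npz"); g=c['p'].astype(float).mean(2)
for x in (230,250,270): print(g[142:166,x].astype(int))
o=np.array([.522,.1231]);a=np.radians(-19.5);e=np.array([np.cos(a),np.sin(a)])
f=lambda r,z:((ray(c,[(255,r)],z)[0,:2]-o)@e)*1e3
for r in (151,152,153): print(r,"z12",f(r,.012),"z19",f(r,.019))
for r in (157,158): print(r,"tile top",f(r,.0368))
E
```

```text
[ 96  95  95  95  96  96  95  96  96  97 113 131 138 138 130 109  87  78
  81  89  96 100 100 101]
[ 96  94  93  95  95  96  97  96  95 101 116 133 136 136 129 108  86  81
  84  93 101 104 105 106]
[ 98  94  95  94  96  95  95  95  93  96 111 134 140 139 132 110  90  80
  78  84  89  92  91  92]
151 z12 -46.142676278992056 z19 -47.19104076665198
152 z12 -45.52038001095385 z19 -46.59133729083901
153 z12 -44.89698556448317 z19 -45.99057550653723
157 tile top -46.588957781729526
158 tile top -46.04092479022161
```

Emit:
step_arm(
  commands=[
    {"xyz": [0.0007,-0.0004,0],"twist": [0,0,0]},
    {"xyz": [0.0014,-0.0007,0],"twist": [0,-0.1,0]},
    {"xyz": [0.0014,-0.0007,0],"twist": [0,-0.1,0]},
    {"xyz": [0.0014,-0.0007,-0.0015],"twist": [0,-0.1,0]},
    {"xyz": [0.0014,-0.0007,-0.003],"twist": [0,-0.1,0]},
    {"xyz": [0.0014,-0.0007,-0.0045],"twist": [0,-0.1,0]},
    {"xyz": [0.0014,-0.0007,-0.006],"twist": [0,-0.1,0]},
    {"xyz": [0.0014,-0.0007,-0.006],"twist": [0,-0.1,0]},
    {"xyz": [0.0014,-0.0007,-0.006],"twist": [0,-0.1,0]},
  ],
)

```text
time: 9.92
tool_pos: [0.5284, 0.1209, 0.0294]
ee_rot: [-1.57, -0.002, 1.234]
wrist_force: [-9.6, 8.5, 4.3]
width: 0.0561
```

```bash
python3 st.py
```

```text
t 9.9167 pos [0.5284 0.1209 0.0294] rpy [-89.97  -0.14  70.7 ] rail x,y mm [6.71 0.08] bottom z 17.8
F rail x,y,z [-11.91   4.85   4.25] tq [1.547 1.75  0.138] w 0.05609882935524602
```

Emit:
step_arm(
  commands=[
    {"xyz": [-0.0003,0.0001,-0.001],"twist": [0,0,0]},
    {"xyz": [-0.0006,0.0002,-0.002],"twist": [0,0,0]},
    {"xyz": [-0.0007,0.0002,-0.003],"twist": [0,0,0]},
    {"xyz": [-0.0007,0.0002,-0.004],"twist": [0,0,0]},
    {"xyz": [-0.0007,0.0002,-0.004],"twist": [0,0,0]},
    {"xyz": [-0.0007,0.0002,-0.004],"twist": [0,0,0]},
  ],
)

```text
time: 10.42
tool_pos: [0.5284, 0.1205, 0.0266]
ee_rot: [-1.572, -0.002, 1.233]
wrist_force: [-9.2, 5.4, 7.5]
width: 0.0556
```

```bash
python3 st.py
```

```text
t 10.4167 pos [0.5284 0.1205 0.0266] rpy [-90.08  -0.13  70.64] rail x,y mm [ 6.94 -0.28] bottom z 15.03
F rail x,y,z [-10.46   2.     7.5 ] tq [ 1.376  1.985 -0.082] w 0.05557902761359294
```

Emit:
step_arm(
  commands=[
    {"xyz": [0,0,-0.0007],"twist": [0,0,0]},
    {"xyz": [0,0,-0.0014],"twist": [0,0,0]},
    {"xyz": [0,0,-0.002],"twist": [0,0,0]},
    {"xyz": [0,0,-0.002],"twist": [0,0,0]},
    {"xyz": [0,0,-0.002],"twist": [0,0,0]},
  ],
)

```text
time: 10.83
tool_pos: [0.5287, 0.1204, 0.0258]
ee_rot: [-1.573, -0.002, 1.233]
wrist_force: [-10.9, 5.6, 12.5]
width: 0.0558
```

```bash
python3 st.py
```

```text
t 10.8333 pos [0.5287 0.1204 0.0258] rpy [-90.12  -0.14  70.67] rail x,y mm [ 7.22 -0.26] bottom z 14.21
F rail x,y,z [-12.14   1.66  12.52] tq [1.277 2.389 0.02 ] w 0.0558464145861281
```

Emit:
step_arm(
  commands=[
    {"xyz": [0,0,-0.0005],"twist": [0,0,0]},
    {"xyz": [0,0,-0.0008],"twist": [0,0,0]},
    {"xyz": [0,0,-0.0008],"twist": [0,0,0]},
    {"xyz": [0,0,-0.0008],"twist": [0,0,0]},
  ],
)

```text
time: 11.17
tool_pos: [0.529, 0.1203, 0.0253]
ee_rot: [-1.574, -0.002, 1.233]
wrist_force: [-12.0, 6.1, 13.1]
width: 0.0558
```

```bash
python3 st.py
```

```text
t 11.1667 pos [0.529  0.1203 0.0253] rpy [-90.16  -0.14  70.66] rail x,y mm [ 7.52 -0.3 ] bottom z 13.74
F rail x,y,z [-13.41   1.77  13.11] tq [1.253 2.426 0.04 ] w 0.055807640827377505
```

```bash
python3 - <<'E'
from bench import robot
import cv2, numpy as np
for n in ("wrist","side"):
    ci=robot.camera_info(n); p,d=robot.snapshot(n)
    np.savez(f"pics/{n}6.npz",p=p,d=d,**ci); cv2.imwrite(f"pics/{n}6.png",p[:,:,::-1] if n!="side" else cv2.resize(p[160:220,130:230,::-1],None,fx=8,fy=8,interpolation=cv2.INTER_CUBIC))
E
```

```text
(no output)
```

View pics/wrist6.png

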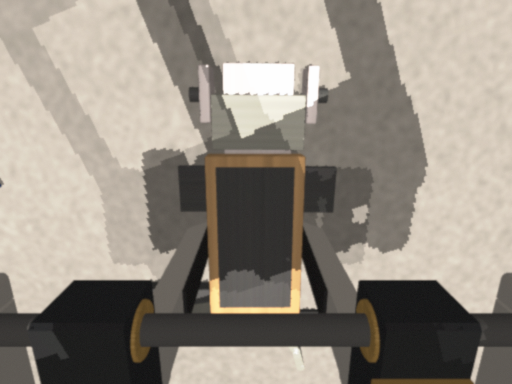

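View pics/side6.png

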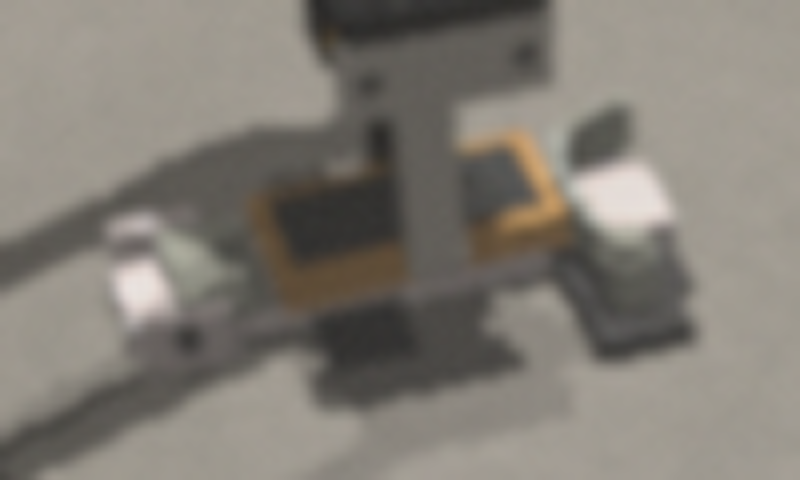

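```bash
cat > plane.py <<'E'
import sys
from h import *
o=np.array([.522,.1231]);a=np.radians(-19.5);e=np.array([np.cos(a),np.sin(a)]);n=np.array([-e[1],e[0]])
for k in sys.argv[1:]:
    c=load(f"pics/{k}.npz"); d=c['d']; v,u=np.mgrid[178:262:2,222:290:2]; v=v.ravel();u=u.ravel(); z=d[v,u]
    X=np.c_[(u-c['cx'])/c['fx']*z,(v-c['cy'])/c['fy']*z,z]; W=(X-c['t'])@c['R']
    r=np.c_[(W[:,:2]-o)@e,(W[:,:2]-o)@n]
    A=np.c_[r,np.ones(len(r))]; s=np.linalg.lstsq(A,W[:,2],rcond=None)[0]; res=W[:,2]-A@s
    ok=abs(res)<.003; s=np.linalg.lstsq(A[ok],W[ok,2],rcond=None)[0]
    g=c['p'].astype(int); hsv=cv2.cvtColor(c['p'],cv2.COLOR_RGB2HSV); m=cv2.inRange(hsv,(8,70,40),(25,255,255)); m[:140]=0
    rows=[np.nonzero(m[:250,x])[0] for x in range(225,290,8)]; top=np.median([q[0] for q in rows])
    q=np.nonzero(m[int(top)+6,190:320])[0]+190
    zt=lambda x:s[0]*x+s[2]
    w=ray(c,[(255,top)],s[2]+s[0]*-.045)[0,:2]
    print(k,"pitch deg (z vs rail x)",np.degrees(s[0]).round(2),"roll",np.degrees(s[1]).round(2),"z at x=-45,0,50",np.round([zt(-.045)*1e3,zt(0)*1e3,zt(.05)*1e3],1),"resid",np.std(res[ok]).round(5),"end row",top,"end x",((w-o)@e*1e3).round(2),"cols",q[0],q[-1])
E
python3 plane.py wrist3 wrist4 wrist5 wrist6
```

```text
wrist3 pitch deg (z vs rail x) -0.64 roll -0.05 z at x=-45,0,50 [113.3 112.8 112.3] resid 0.00167 end row 158.0 end x -74.52 cols 204 305
wrist4 pitch deg (z vs rail x) -1.85 roll 0.21 z at x=-45,0,50 [38.8 37.3 35.7] resid 0.00174 end row 158.0 end x -75.24 cols 204 305
wrist5 pitch deg (z vs rail x) -1.43 roll 0.08 z at x=-45,0,50 [37.  35.9 34.7] resid 0.00175 end row 158.0 end x -46.08 cols 204 305
wrist6 pitch deg (z vs rail x) 2.66 roll -0.26 z at x=-45,0,50 [25.1 27.2 29.5] resid 0.00061 end row 154.0 end x -44.9 cols 205 305
```

The tile has pitched in the grip: its +x end is held up about 3° by friction on the arm. I'll level it by turning the tool about the jaw axis.

Emit:
step_arm(
  commands=[
    {"xyz": [-0.0002,0.0001,0],"twist": [0.2,0.5,0]},
    {"xyz": [-0.0004,0.0002,0],"twist": [0.35,1.0,0]},
    {"xyz": [-0.0005,0.0002,0],"twist": [0.53,1.5,0]},
    {"xyz": [-0.0005,0.0002,0],"twist": [0.7,2.0,0]},
    {"xyz": [-0.0005,0.0002,0],"twist": [0.9,2.5,0]},
    {"xyz": [-0.0005,0.0002,0],"twist": [1.1,3.1,0]},
    {"xyz": [-0.0005,0.0002,0],"twist": [1.1,3.1,0]},
    {"xyz": [-0.0005,0.0002,0],"twist": [1.1,3.1,0]},
  ],
)

```text
time: 11.93
tool_pos: [0.5288, 0.1199, 0.0239]
ee_rot: [-1.517, -0.002, 1.233]
wrist_force: [-8.3, 4.6, 6.3]
width: 0.0557
```

```bash
cat > look.py <<'E'
import sys
from bench import robot
import cv2, numpy as np
k=sys.argv[1]
for n in ("wrist","side"):
    ci=robot.camera_info(n); p,d=robot.snapshot(n)
    np.savez(f"pics/{n}{k}.npz",p=p,d=d,**ci); cv2.imwrite(f"pics/{n}{k}.png",p[:,:,::-1] if n!="side" else cv2.resize(p[160:220,130:230,::-1],None,fx=8,fy=8,interpolation=cv2.INTER_CUBIC))
E
python3 st.py; python3 look.py 7; python3 plane.py wrist7
```

```text
t 11.9333 pos [0.5288 0.1199 0.0239] rpy [-86.9   -0.09  70.65] rail x,y mm [ 7.43 -0.74] bottom z 12.3
F rail x,y,z [-9.34  1.59  6.27] tq [ 0.985  1.506 -0.049] w 0.05570319345295117
wrist7 pitch deg (z vs rail x) 0.33 roll -0.17 z at x=-45,0,50 [25.7 26.  26.3] resid 0.00162 end row 154.0 end x -44.71 cols 205 304
```

View pics/side7.png

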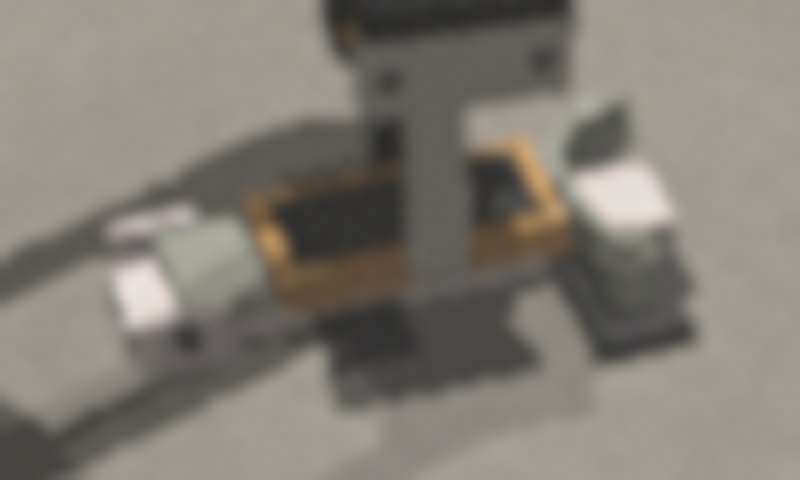

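```bash
python3 - <<'E'
from h import *
o=np.array([.522,.1231]);a=np.radians(-19.5);e=np.array([np.cos(a),np.sin(a)]);n=np.array([-e[1],e[0]])
for k in ("wrist4","wrist6","wrist7"):
    c=load(f"pics/{k}.npz"); d=c['d']
    for v in range(165,310,12):
        u=np.arange(228,284); z=d[v,u]; X=np.c_[(u-c['cx'])/c['fx']*z,(v-c['cy'])/c['fy']*z,z]; W=(X-c['t'])@c['R']; W=W[z>0]
        print(v,((W[:,:2]-o)@e*1e3).mean().round(1),(np.median(W[:,2])*1e3).round(2),(W[:,2].std()*1e3).round(2),end=' | ')
    print(k)
E
```

```text
165 -71.2 38.2 0.61 | 177 -64.5 38.42 0.64 | 189 -57.6 38.4 0.59 | 201 -50.6 38.53 0.57 | 213 -43.3 38.57 0.63 | 225 -36.0 38.61 0.62 | 237 -28.3 38.51 0.58 | 249 -20.6 38.5 0.55 | 261 -12.6 38.33 0.67 | 273 -4.6 38.61 0.62 | 285 3.8 38.5 0.62 | 297 12.3 38.56 0.58 | 309 21.3 38.23 0.54 | wrist4
165 -38.7 25.0 0.6 | 177 -32.1 25.74 0.7 | 189 -25.2 26.11 0.56 | 201 -18.2 26.41 0.55 | 213 -11.1 26.77 0.52 | 225 -3.7 26.87 0.61 | 237 3.7 27.41 0.67 | 249 11.2 27.75 0.58 | 261 18.9 28.04 0.58 | 273 26.8 28.49 0.55 | 285 34.8 28.83 0.52 | 297 43.0 29.24 0.54 | 309 51.6 29.32 0.55 | wrist6
165 -38.5 25.04 0.53 | 177 -31.8 25.51 0.48 | 189 -24.9 25.34 0.71 | 201 -17.9 25.73 0.62 | 213 -10.8 25.93 0.63 | 225 -3.5 25.96 0.66 | 237 3.8 26.11 0.55 | 249 11.3 26.23 0.6 | 261 19.0 26.35 0.53 | 273 26.7 26.49 0.58 | 285 34.7 26.39 0.66 | 297 42.6 26.65 0.55 | 309 51.0 26.51 0.58 | wrist7
```

Emit:
step_arm(
  commands=[
    {"xyz": [0,0,-0.0002],"twist": [0.2,0.5,0]},
    {"xyz": [0,0.0003,-0.0004],"twist": [0.37,1.0,0]},
    {"xyz": [0,0.0005,-0.0005],"twist": [0.45,1.2,0]},
    {"xyz": [0,0.0005,-0.0005],"twist": [0.45,1.2,0]},
    {"xyz": [0,0.0005,-0.0005],"twist": [0.45,1.2,0]},
  ],
)

```text
time: 12.45
tool_pos: [0.5284, 0.1198, 0.0231]
ee_rot: [-1.494, -0.001, 1.233]
wrist_force: [-8.6, 3.1, 6.3]
width: 0.0554
```

```bash
cat > plane.py <<'E'
import sys
from h import *
o=np.array([.522,.1231]);a=np.radians(-19.5);e=np.array([np.cos(a),np.sin(a)]);n=np.array([-e[1],e[0]])
for k in sys.argv[1:]:
    c=load(f"pics/{k}.npz"); d=c['d']; x=[];y=[]
    for v in range(165,310,2):
        u=np.arange(228,284); z=d[v,u]; X=np.c_[(u-c['cx'])/c['fx']*z,(v-c['cy'])/c['fy']*z,z]; W=(X-c['t'])@c['R']; W=W[z>0]
        x.append(((W[:,:2]-o)@e*1e3).mean()); y.append(np.median(W[:,2])*1e3)
    s=np.polyfit(x,y,1); hsv=cv2.cvtColor(c['p'],cv2.COLOR_RGB2HSV); m=cv2.inRange(hsv,(8,70,40),(25,255,255)); m[:140]=0
    top=[np.nonzero(m[:250,q])[0][0] for q in range(225,290,8)]
    w=ray(c,[(255,np.median(top))],.026)[0,:2]
    print(k,"pitch",np.degrees(np.arctan(s[0])).round(2),"z(+0.75 bias) at -45,0,55:",np.round(np.polyval(s,[-45,0,55])+.75,2),"end rows",top,"end x",((w-o)@e*1e3).round(2))
E
python3 st.py; python3 look.py 8; python3 plane.py wrist4 wrist6 wrist7 wrist8
```

```text
t 12.45 pos [0.5284 0.1198 0.0231] rpy [-8.560e+01 -3.000e-02  7.065e+01] rail x,y mm [ 7.15 -0.96] bottom z 11.54
F rail x,y,z [-9.18  0.06  6.27] tq [ 0.67   1.534 -0.089] w 0.0554446923397494
wrist4 pitch 0.1 z(+0.75 bias) at -45,0,55: [39.19 39.27 39.36] end rows [np.int64(157), np.int64(158), np.int64(158), np.int64(158), np.int64(158), np.int64(158), np.int64(158), np.int64(158), np.int64(158)] end x -72.97
wrist6 pitch 2.71 z(+0.75 bias) at -45,0,55: [25.82 27.95 30.56] end rows [np.int64(154), np.int64(154), np.int64(154), np.int64(154), np.int64(154), np.int64(154), np.int64(154), np.int64(154), np.int64(154)] end x -45.05
wrist7 pitch 0.93 z(+0.75 bias) at -45,0,55: [26.02 26.75 27.64] end rows [np.int64(154), np.int64(154), np.int64(154), np.int64(154), np.int64(154), np.int64(154), np.int64(154), np.int64(154), np.int64(154)] end x -44.74
wrist8 pitch -0.02 z(+0.75 bias) at -45,0,55: [26.14 26.13 26.11] end rows [np.int64(154), np.int64(154), np.int64(154), np.int64(154), np.int64(154), np.int64(154), np.int64(154), np.int64(154), np.int64(154)] end x -44.93
```

Emit:
step_arm(
  commands=[
    {"xyz": [-0.0003,0.0001,0],"twist": [0,0,0]},
    {"xyz": [-0.0006,0.0002,0],"twist": [0,0,0]},
    {"xyz": [-0.0009,0.0003,0],"twist": [0,0,0]},
    {"xyz": [-0.0009,0.0003,0],"twist": [0,0,0]},
  ],
)

```text
time: 12.88
tool_pos: [0.5276, 0.1199, 0.0231]
ee_rot: [-1.495, -0.0, 1.233]
wrist_force: [-8.6, 2.5, 5.6]
width: 0.0557
```

```bash
python3 st.py
```

```text
t 12.8833 pos [0.5276 0.1199 0.0231] rpy [-8.563e+01 -2.000e-02  7.065e+01] rail x,y mm [ 6.32 -1.14] bottom z 11.54
F rail x,y,z [-8.98 -0.53  5.56] tq [ 0.549  1.455 -0.145] w 0.055683501720112646
```

Emit:
step_arm(
  commands=[
    {"xyz": [-0.0003,0.0001,0],"twist": [0,0,0]},
    {"xyz": [-0.0006,0.0002,0],"twist": [0,0,0]},
    {"xyz": [-0.0009,0.0003,0],"twist": [0,0,0]},
    {"xyz": [-0.0009,0.0003,0],"twist": [0,0,0]},
  ],
)

```text
time: 13.22
tool_pos: [0.5268, 0.12, 0.0231]
ee_rot: [-1.495, -0.0, 1.233]
wrist_force: [-8.6, 3.0, 6.4]
width: 0.0555
```

```bash
python3 st.py
```

```text
t 13.2167 pos [0.5268 0.12   0.0231] rpy [-85.65  -0.    70.65] rail x,y mm [ 5.61 -1.31] bottom z 11.53
F rail x,y,z [-9.14 -0.07  6.38] tq [ 0.506  1.414 -0.181] w 0.05553900725635181
```

Emit:
step_arm(
  commands=[
    {"xyz": [-0.0003,0.0002,0],"twist": [0,0,0]},
    {"xyz": [-0.0006,0.0004,0],"twist": [0,0,0]},
    {"xyz": [-0.0009,0.0006,0],"twist": [0,0,0]},
    {"xyz": [-0.0009,0.0006,0],"twist": [0,0,0]},
  ],
)

```text
time: 13.55
tool_pos: [0.5263, 0.1201, 0.0231]
ee_rot: [-1.496, 0.001, 1.233]
wrist_force: [-6.8, 1.4, 5.0]
width: 0.0551
```

```bash
python3 st.py
```

```text
t 13.55 pos [0.5263 0.1201 0.0231] rpy [-8.572e+01  3.000e-02  7.064e+01] rail x,y mm [ 5.07 -1.4 ] bottom z 11.54
F rail x,y,z [-6.84 -0.92  5.05] tq [ 0.235  1.249 -0.115] w 0.05512853124514425
```

Emit:
step_arm(
  commands=[
    {"xyz": [-0.0003,0.0002,0],"twist": [0,0,0]},
    {"xyz": [-0.0006,0.0004,0],"twist": [0,0,0]},
    {"xyz": [-0.0009,0.0006,0],"twist": [0,0,0]},
    {"xyz": [-0.0009,0.0006,0],"twist": [0,0,0]},
  ],
)

```text
time: 13.88
tool_pos: [0.5263, 0.1201, 0.0232]
ee_rot: [-1.498, 0.001, 1.233]
wrist_force: [-5.8, -0.3, 4.1]
width: 0.0554
```

```bash
python3 st.py; python3 look.py 9; python3 plane.py wrist9
```

```text
t 13.8833 pos [0.5263 0.1201 0.0232] rpy [-8.584e+01  5.000e-02  7.062e+01] rail x,y mm [ 5.02 -1.38] bottom z 11.59
F rail x,y,z [-5.33 -2.17  4.14] tq [ 0.066  0.941 -0.189] w 0.055433604588809686
wrist9 pitch -0.03 z(+0.75 bias) at -45,0,55: [26.16 26.14 26.11] end rows [np.int64(154), np.int64(155), np.int64(155), np.int64(155), np.int64(154), np.int64(155), np.int64(155), np.int64(155), np.int64(155)] end x -46.54
```

View pics/wrist9.png

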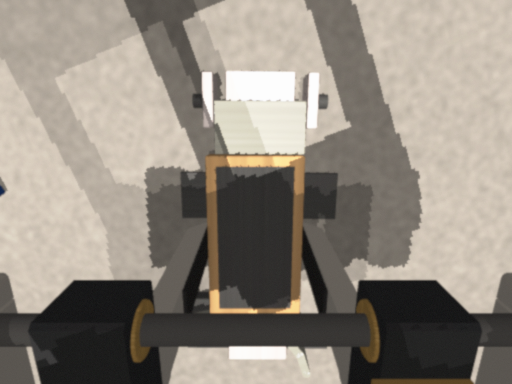

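The TCP has stopped at rail x = 5.0 while the force along the rail fell from -9.1 to -5.3 N. The tile is bearing on the fence, and the picture shows its end against the plate at row 155. I'll ease it slightly further to be sure it is flush.

Emit:
step_arm(
  commands=[
    {"xyz": [-0.0004,0,0],"twist": [0,0,0]},
    {"xyz": [-0.0008,0,0],"twist": [0,0,0]},
    {"xyz": [-0.0012,0,0],"twist": [0,0,0]},
    {"xyz": [-0.0012,0,0],"twist": [0,0,0]},
    {"xyz": [-0.0012,0,0],"twist": [0,0,0]},
    {"xyz": [-0.0012,0,0],"twist": [0,0,0]},
  ],
)

```text
time: 14.48
tool_pos: [0.5262, 0.1201, 0.0231]
ee_rot: [-1.5, -0.0, 1.233]
wrist_force: [-4.7, -1.4, 6.0]
width: 0.0557
```

```bash
python3 st.py
```

```text
t 14.4833 pos [0.5262 0.1201 0.0231] rpy [-8.597e+01 -2.000e-02  7.063e+01] rail x,y mm [ 4.96 -1.39] bottom z 11.52
F rail x,y,z [-3.95 -2.89  5.97] tq [-0.238  0.796 -0.109] w 0.055741747333255556
```

Emit:
step_arm(
  commands=[
    {"xyz": [-0.0005,0.0001,0],"twist": [0,0,0]},
    {"xyz": [-0.001,0.0001,0],"twist": [0,0,0]},
    {"xyz": [-0.0014,0.0001,0],"twist": [0,0,0]},
    {"xyz": [-0.0014,0.0001,0],"twist": [0,0,0]},
    {"xyz": [-0.0014,0.0001,0],"twist": [0,0,0]},
  ],
)

```text
time: 14.9
tool_pos: [0.5261, 0.1202, 0.0232]
ee_rot: [-1.503, -0.001, 1.233]
wrist_force: [1.7, -2.8, 4.1]
width: 0.0558
```

```bash
python3 st.py; python3 look.py 10; python3 plane.py wrist10
```

```text
t 14.9 pos [0.5261 0.1202 0.0232] rpy [-8.614e+01 -8.000e-02  7.063e+01] rail x,y mm [ 4.86 -1.37] bottom z 11.59
F rail x,y,z [ 2.55 -2.11  4.05] tq [-0.679 -0.176 -0.138] w 0.05577827966180282
wrist10 pitch 0.04 z(+0.75 bias) at -45,0,55: [26.09 26.12 26.16] end rows [np.int64(155), np.int64(155), np.int64(155), np.int64(155), np.int64(155), np.int64(155), np.int64(155), np.int64(155), np.int64(155)] end x -46.74
```

Emit:
step_arm(
  commands=[
    {"xyz": [0,0,0],"twist": [0,0,0]},
    {"xyz": [0,0,0],"twist": [0,0,0]},
    {"xyz": [0,0,0],"twist": [0,0,0]},
    {"xyz": [0,0,0],"twist": [0,0,0]},
    {"xyz": [0,0,0],"twist": [0,0,0]},
    {"xyz": [0,0,0],"twist": [0,0,0]},
    {"xyz": [0,0,0],"twist": [0,0,0]},
    {"xyz": [0,0,0],"twist": [0,0,0]},
  ],
  fingers=70,
)

```text
time: 15.67
tool_pos: [0.5247, 0.1208, 0.0226]
ee_rot: [-1.5, -0.001, 1.233]
wrist_force: [0.1, 0.6, 0.3]
width: 0.0681
```

```bash
python3 st.py; python3 look.py 11; python3 plane.py wrist11
```

```text
t 15.6667 pos [0.5247 0.1208 0.0226] rpy [-8.594e+01 -7.000e-02  7.064e+01] rail x,y mm [ 3.28 -1.27] bottom z 11.04
F rail x,y,z [-0.06  0.58  0.31] tq [-0.057 -0.046 -0.038] w 0.06805325243707393
wrist11 pitch 0.09 z(+0.75 bias) at -45,0,55: [26.08 26.16 26.25] end rows [np.int64(157), np.int64(158), np.int64(158), np.int64(157), np.int64(158), np.int64(158), np.int64(158), np.int64(158), np.int64(158)] end x -46.67
```

View pics/wrist11.png

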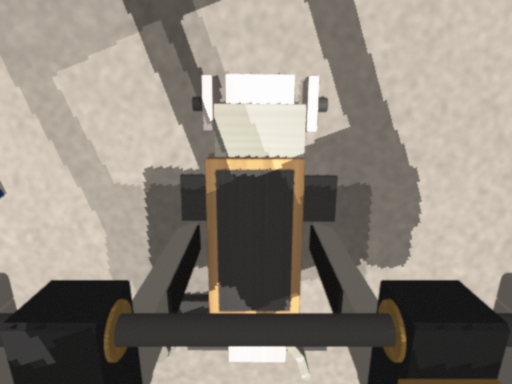

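Released. The tile lies flat with its end still against the fence at row 158, and the wrist force is about zero. I'll retreat straight up along the tool's tilted axis.

Emit:
step_arm(
  commands=[
    {"xyz": [0,0,0.003],"twist": [0,0,0]},
    {"xyz": [0,0,0.009],"twist": [0,0,0]},
    {"xyz": [0,0,0.018],"twist": [0,0,0]},
    {"xyz": [0,0,0.03],"twist": [0,0,0]},
    {"xyz": [0,0,0.05],"twist": [0,0,0]},
    {"xyz": [0,0,0.075],"twist": [0,0,0]},
    {"xyz": [-0.01,0.005,0.1],"twist": [0,0,0]},
    {"xyz": [-0.03,0.015,0.125],"twist": [0,0,0]},
    {"xyz": [-0.05,0.025,0.145],"twist": [-1,-3,0]},
    {"xyz": [-0.06,0.03,0.15],"twist": [-1.5,-4,0]},
    {"xyz": [-0.06,0.03,0.15],"twist": [-1.5,-4,0]},
    {"xyz": [-0.06,0.03,0.15],"twist": [-1.5,-4,0]},
  ],
)

```text
time: 16.77
tool_pos: [0.465, 0.1511, 0.1746]
ee_rot: [-1.578, -0.001, 1.234]
wrist_force: [0.2, 0.1, 0.2]
width: 0.0678
```

```bash
python3 st.py; python3 look.py 12; python3 - <<'E'
from h import *
c=load("pics/wrist12.npz"); 
cv2.imwrite("pics/w12c.png",cv2.resize(c['p'][110:310,160:350,::-1],None,fx=3,fy=3,interpolation=cv2.INTER_CUBIC))
hsv=cv2.cvtColor(c['p'],cv2.COLOR_RGB2HSV); m=cv2.inRange(hsv,(8,70,40),(25,255,255)); m[310:]=0
cs,_=cv2.findContours(m,cv2.RETR_EXTERNAL,cv2.CHAIN_APPROX_NONE); k=max(cs,key=cv2.contourArea)
w=ray(c,k.reshape(-1,2),0.026)[:,:2]; r=cv2.minAreaRect(w.astype(np.float32)*1000); print(r)
o=np.array([522,123.1]);a=np.radians(-19.5);e=np.array([np.cos(a),np.sin(a)]);n=np.array([-e[1],e[0]])
q=np.array(r[0])-o; print("tile rail x,y",q@e,q@n)
E
```

```text
t 16.7667 pos [0.465  0.1511 0.1746] rpy [-9.040e+01 -7.000e-02  7.071e+01] rail x,y mm [-63.11   7.35] bottom z 163.04
F rail x,y,z [0.15 0.12 0.25] tq [ 0.013  0.009 -0.009] w 0.0678489931360341
((523.560546875, 120.84989166259766), (57.155635833740234, 102.78598022460938), 70.00032043457031)
tile rail x,y 2.222137830213236 -1.6001242272570564
```

View pics/w12c.png

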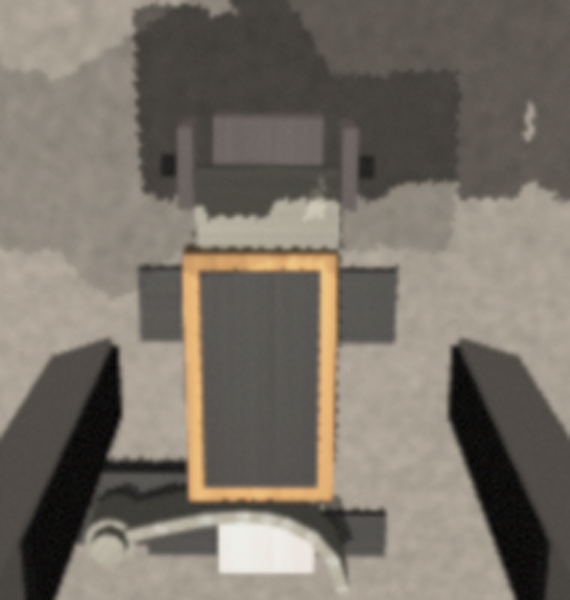

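View pics/side12.png

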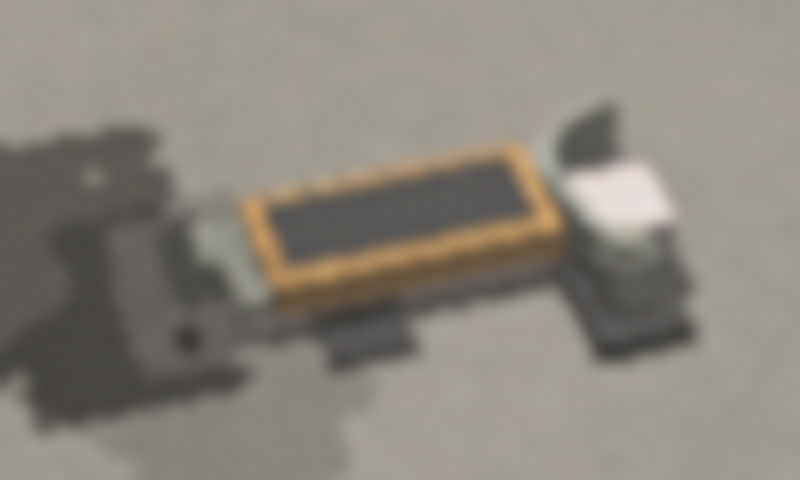

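```bash
python3 -c "
from bench import robot
print(robot.close_job())"
```

```text
the job is handed in; nothing more can be done
None
```

The wooden tile is seated on the rail, face up, and clamped between the fence and the sprung arm. I handed the job in at about 17 s.

**What I did:** I gripped the tile by its long sides and pressed the arm back about 23 mm with its end. I then lowered it onto the rail and eased it back until it met the fence. There the tool stopped moving and the force along the rail went from -9 N to +2.5 N. Only then did I open the jaws and lift clear.

**Last checks:**
- **Level:** just after release the tile's top measured about 26 mm above the counter, with 0.1° of pitch.
- **Position:** the tile's centre is at about x = +2 mm in the rail's frame, inside the -11 to +3 mm range, and about 1.6 mm to one side. Its end is against the fence plate and the arm is against its other end.
- **Alignment:** the tile's angle is within about 0.5° of the rail's, which is as well as I could measure the rail.
- **Robot:** the wrist force was about zero after letting go, and the robot was clear of everything.

**What went wrong:**
- **Pitch:** on the way down, friction on the arm tipped the tile about 3° in the grip and slid it about 2 mm. I tilted the tool about 4° to level it before easing back. The wrist force stayed under about 20 N.
- **Arm travel:** the tool's position suggested up to 23.5 mm of arm travel, fairly close to the 25 mm stop.

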